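# Nest the turned tubs and lock them with the pin

### The job

Pack up the set of turned wooden tubs: put the middle tub into the large one on the carrying board, then the small tub into the middle one, each fully down on the floor of the tub outside it and with the drilled lugs lying one over another. Then take the steel pin out of its slanted rest and work it down through all three lugs, feeling for the holes and not forcing it, past the spring keeper until its collar sits right down on the top lug, and let go. Leave the sanding block and the ear defenders where they are.

Things in the scene. Friction and masses are not known exactly. Their poses are not given: they have to be found in the camera images.
- tub_large: Largest wooden tub, rim 134 mm across, screwed on a 170 x 170 x 10 mm board fixed to the bench. Origin: on its axis under the board, z up. Rim 95 mm, inner floor 17 mm above the origin. Wall 7 mm; inside radius 60 mm at the rim, 56 at the floor. A drilled lug (36 wide, 8 thick, top flush with the rim) sticks out along -x to 106 mm from the axis.
- large_hole (a point): Centre of the upper mouth of the pin hole in the large tub's lug: round, 14.2 mm diameter, through 8 mm, 88 mm from the tub's axis along its -x. Below it a spring keeper presses sideways on the shank: over about its last 20 mm the pin does not fall by itself and takes about 4 to 12 N to push home; it then stays.
- tub_mid: Middle wooden tub, loose, upright, about 0.26 kg. Origin: centre of underside, z up. Outside radius 57 mm at the rim, 53 at the foot; 88 mm high; inside radius 50 at the rim, 46 at the floor; base 7. Lug along -x like the large tub's. Nested: origin 17 mm above tub_large's, 3 mm play all round, lug 2 mm clear over the large lug.
- mid_ear (a point): Centre of the upright grip ear on the middle tub's rim, on its +y side, 55.5 mm from the axis, 108 mm above the tub's underside. The ear is a flat plate, 30 mm wide along x, 10 mm thick along y (radially), standing 40 mm above the rim.
- mid_hole (a point): Centre of the upper mouth of the same kind of 14.2 mm hole in the middle tub's lug, 88 mm from its axis along its -x.
- tub_small: Smallest wooden tub, loose, upright, about 0.22 kg. Origin: centre of underside, z up. Outside radius 47.5 mm at the rim, 43.5 at the foot; 91 mm high; wall 7, base 7. Lug along -x like the others'. Nested: origin 7 mm above tub_mid's (24 above tub_large's), 2.5 mm play all round, lug 2 mm clear over the middle lug.
- small_ear (a point): Centre of the upright grip ear on the small tub's rim, on its -y side, 46 mm from the axis, 111 mm above the tub's underside. The ear is a flat plate, 30 mm wide along x, 10 mm thick along y (radially), standing 40 mm above the rim.
- small_hole (a point): Centre of the upper mouth of the same kind of 14.2 mm hole in the small tub's lug, 88 mm from its axis along its -x.
- pin: Loose steel pin, 0.12 kg, 116 mm long. Origin: on its axis at the underside of its collar (26 mm across, 6 thick); z runs up the axis. Above the collar a 20 x 20 mm square grip, z = 6 to 46 mm, faces square to x and y. Below, a 12 mm shank to z = -70, the last 8 mm tapering to 8.4 mm. Starts in its rest leaning 30 degrees, grip towards the rest's -x; draw it out along its axis.
- pin_tip (a point): Centre of the blunt tapered end of the pin, 70 mm below its collar. Pressing the pin on a lug with over 70 N counts as forcing it.
- pin_rest: Fixed wooden block (70 x 60 mm across the bore) with a 16 mm bore that leans 30 degrees towards its -x, which is roughly the robot's right (-y); the pin stands in it with the collar on the slanted upper face. Bore mouth 40 mm towards -x and 69 mm above the origin, which is on the bench, z up.
- sanding_block: Bystander: cork sanding block 110 x 60 x 32 mm, origin centre of underside.
- ear_defenders: Bystander: red and black ear defenders lying flat, 220 x 180 mm, 42 mm high, origin on the bench midway between the cups.
Things that resemble listed ones, but are neither listed nor needed, are in the scene too. What is meant by the pin is not orange, pink or purple, and is the larger of those in its own colour.

How it is judged:
By the outcome, as a careful person would: the job done as asked, in the order asked, and still so for the second after the job is handed in, with the robot touching nothing.
It also fails if it takes over 69 s, if anything falls off the work surface, if the arm or the gripper's body presses on something with over 40 N, if the wrist force passes 120 N, or if a joint passes its speed limit or range.

### The arm

A 7-joint arm with a two-finger parallel gripper is mounted at the origin on the work surface. World frame = base frame: x ahead of the robot, y to its left, z up, the work surface at z = 0. Lengths are in m, angles in degrees, forces in N, time in s.
With the tool pointing down it reaches from about 0.425 to 0.875 m from the base axis. Payload 4.7 kg.
Tool frame: the origin (TCP) lies on the centre line of the jaws, within the pads' length; the fingertips stand 17 mm ahead of it and the grasp point (between the pads) lies 2 mm behind it; z points along the fingers, y is the line along which they close (so a half turn about z gives the same grasp; the last joint's range is limited). The gripper opens to 87 mm and grips with 3 to 60 N. Pads are 19 mm wide; open, the fingers measure 117 mm over their backs; the gripper's body (75 mm by 190 mm) begins 51 mm behind the grasp point.
Start: joints at [67.729, 18.392, -4.016, 83.108, 1.295, 78.541, -3.26], TCP at [0.255, -0.598, 0.24] pointing down, gripper open.
Joint ranges: [-163.93, 163.93], [-17.29, 119.83], [-79.2, 71.16], [3.27, 140.29], [-89.18, 269.18], [5.43, 117.66], [-154.24, 154.24]. Speed limits (degrees/s): [147.25, 147.25, 180, 180, 180, 180, 180].

### API

Orientations are given as [roll, pitch, yaw] about the fixed x, y, z axes, in that order (R = Rz(yaw) Ry(pitch) Rx(roll)).
In Python, from cell import env, read_camera gives the robot as it stands.
- The arm moves only by the shell command python3 -m jog 'ROWS' [FORCE]. ROWS is JSON, a list of rows, each a list of 5 numbers: the opening, from 0 (shut) to 1 (fully open), then the shift along the tool's x, y, z each as a share of 0.02 m, from -1 to 1, then the turn about the tool's z as a share of 45 degrees, from -1 to 1. In form: [[gripper, x, y, z, yaw], ...]. A call has 1 to 12 rows; each row shifts and turns the commanded pose from where the row before left it, along the tool's axes as they then stand; what a row does not reach is not made up. A row lasts 1/12 s, in which the tool goes at most 41.7 mm and 7.16 degrees, less where a joint would pass 70% of its speed; a pose out of reach is approached as far as the arm can. A call with a number of a shift or a turn outside -1 to 1 is refused whole. A call with a gripper value outside its range is refused whole. The fingers move at their own pace and stop on an object; FORCE is the grip in N (left out, the last holds). Time passes only in rows, so rows that do not move let the fingers close. It gives the time, the measured TCP pose, the force, the opening and the grip force at its end, in the units of the state.
- env.get_obs(): the state, without advancing time (a new reading comes with each control period).
- read_camera(name): name is "scene" or "top" or "wrist"; returns a dict with "color" (480x640x3 uint8, red, green, blue), "range_z" (480x640 float32, m along the optical axis (not along the pixel's ray), 0 where there is no reading), "mtx" (3x3 intrinsics, pixels), "world_from_camera" (4x4, takes a point from camera to world coordinates); the wrist camera has in their place "T_tool_cam" (4x4, takes a point from camera to tool coordinates, whose origin is the TCP and whose axes are the flange's). Camera axes: x right, y down, z forward; pixel columns grow to the right and rows downward; lengths in m; the calibration is good to about 2 mm. The wrist camera is an equidistant fisheye: a pixel r from the principal point sees the ray r / f radians off the axis. A picture is of the moment at which its call begins: read the wrist's pose just before it.
- env.sign_off(): hands the job in; it is judged then, once.
The state is a dict: "time_s": time; "qpos": joint angles; "joint_velocities": joint speeds; "effort": joint torques, N m; "tool_pos": TCP position; "tool_rot": TCP orientation; "force": force on the tool from outside, world axes, zero at the start; "wrist_torque": the same for the moment, N m; "grip_width": finger opening in m; "grasp_force": force on a finger pad.
Only numpy, scipy, OpenCV 4.12 (cv2) and the standard library are available. Lean on these libraries where they do the work, as an engineer would, in place of code of your own. Each camera call takes 0.05 s, during which the arm holds its last target. There are 200 camera calls.

## Working session

There is one attempt and no reset: what is moved stays moved. The work goes in short steps, Python scripts to look and compute and a shell command to move; the robot and the scene stay as the last step left them, time stands still between calls to the robot, and variables do not carry over. Pictures are saved under pics/ and viewed, at most 10 in all, crops included, and the job is handed in when it is done.

```bash
ls; mkdir -p pics
python3 - <<'E'
from cell import env, read_camera
import cv2,numpy as np
o=env.get_obs(); print({k:np.round(v,3).tolist() for k,v in o.items()})
for n in ("top","scene"):
    c=read_camera(n); np.savez(f"pics/{n}0.npz",**c); cv2.imwrite(f"pics/{n}0.png",c["color"][:,:,::-1]); print(n,c["mtx"],c["world_from_camera"])
E
```

```text
pics
{'time_s': 0.0, 'qpos': [67.729, 18.439, -4.015, 83.175, 1.295, 78.54, -3.259], 'joint_velocities': [0.047, -0.066, 0.02, 0.003, 0.044, -0.04, 0.0], 'effort': [-0.0, -49.13, -0.404, -31.253, -0.064, 0.044, 0.0], 'tool_pos': [0.255, -0.598, 0.238], 'tool_rot': [-179.89, 0.006, 23.08], 'force': [0.196, -0.378, -0.267], 'wrist_torque': [-0.001, 0.012, 0.001], 'grasp_force': 0.0, 'grip_width': 0.087}
top [[525.5202802    0.         322.11186007]
 [  0.         525.5202802  238.19689535]
 [  0.           0.           1.        ]] [[-0.02320765 -0.99652726  0.07996768  0.46295613]
 [-0.99893863  0.02629836  0.03781541 -0.01028271]
 [-0.03978711 -0.0790052  -0.9960799   1.04085279]
 [ 0.          0.          0.          1.        ]]
scene [[445.05288941   0.         319.55036858]
 [  0.         445.05288941 234.16757898]
 [  0.           0.           1.        ]] [[ 0.69657856  0.62028623 -0.36058743  0.83765587]
 [ 0.7174495  -0.6068636   0.34202747 -0.28128837]
 [-0.00667246 -0.49695227 -0.86775222  0.79032237]
 [ 0.          0.          0.          1.        ]]
```

View pics/top0.png

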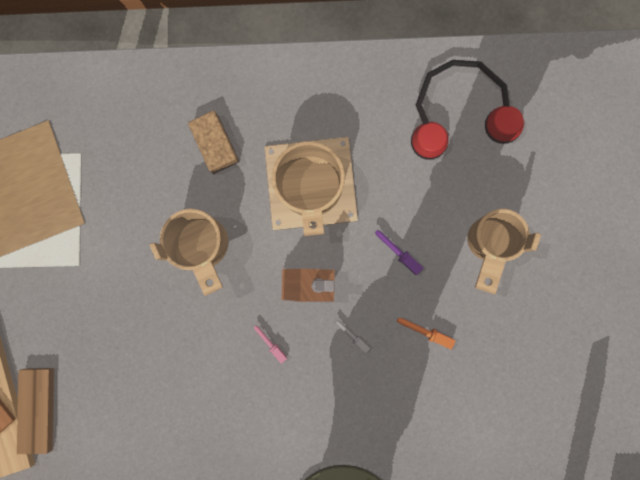

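View pics/scene0.png

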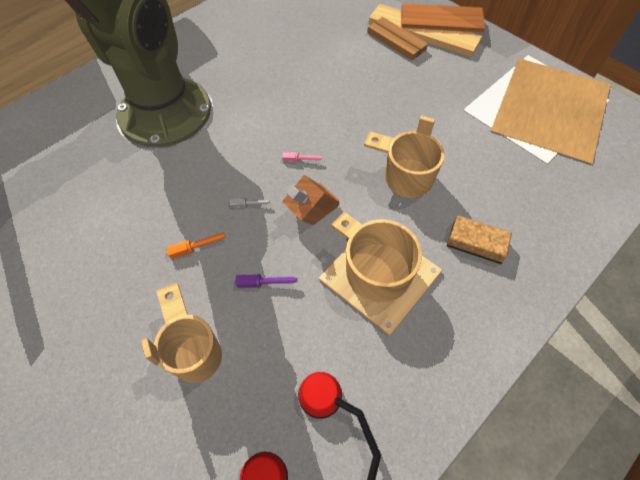

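Top view: the mid tub is left (190,240), with its ear towards +y. The small tub is right (502,237), with its ear towards -y. The large tub is on the board (310,180) with its lug hole at (313,225). The cork block is at (213,142) and the ear defenders at (465,110).
Pin candidates: grey in the rest (322,286), small grey loose (352,335), pink (270,345), orange (427,333), purple (400,252). The grey one in the rest fits: it is the larger of the grey pair and the only one in a slanted rest.

```bash
cat > h.py <<'E'
import numpy as np,cv2
from scipy.optimize import least_squares
def cloud(c):
    z=c["range_z"]; v,u=np.nonzero(z>0); d=z[v,u]; K=c["mtx"]
    P=np.c_[(u-K[0,2])/K[0,0]*d,(v-K[1,2])/K[1,1]*d,d]; T=c["world_from_camera"]
    return P@T[:3,:3].T+T[:3,3],np.c_[u,v]
def pix(c,u,v,z):  # pixel -> world on plane z
    K=c["mtx"];T=c["world_from_camera"]; r=T[:3,:3]@[(u-K[0,2])/K[0,0],(v-K[1,2])/K[1,1],1]
    return T[:3,3]+r*(z-T[2,3])/r[2]
def rim(P,c0,h,ro,band=.004):
    "fit rim axis + lug yaw from cloud points near height h"
    Q=P[(abs(P[:,2]-h)<band)&(np.hypot(*(P[:,:2]-c0).T)<.13)][:,:2]; c=np.array(c0,float)
    for w in (.02,.012,.008,.006,.006):
        r=np.hypot(*(Q-c).T); A=Q[abs(r-(ro-.0035))<w]
        c=least_squares(lambda p:np.hypot(*(A-p).T)-(ro-.0035),c,loss='soft_l1',f_scale=.002).x
    r=np.hypot(*(Q-c).T); L=Q[(r>ro+.012)&(r<.108)]; m=np.median(L,0)-c
    ax=L.mean(0)-c; return c,np.degrees(np.arctan2(-ax[1],-ax[0])),len(A),len(L)
E
python3 - <<'E'
from h import *
t=dict(np.load("pics/top0.npz"));s=dict(np.load("pics/scene0.npz"))
for n,c in(("top",t),("scene",s)):
    P,uv=cloud(c); print(n,"bench z",np.median(P[(abs(P[:,2])<.02)][:,2]))
    for nm,(u,v),h,ro in(("large",(310,180),.095,.067),("mid",(190,240),.088,.057),("small",(502,237),.091,.0475)):
        c0=pix(t,u,v,h)[:2]; cc,y,a,l=rim(P,c0,h,ro); 
        d=P[:,:2]-cc; R=np.hypot(*d.T); E=P[(R<.08)&(P[:,2]>h+.01)&(P[:,2]<h+.045)]
        print(nm,cc.round(4),"yaw",y.round(1),a,l,"ear",E.mean(0).round(4) if len(E) else None,E[:,2].max() if len(E) else None)
    c0=pix(t,315,286,.09)[:2]; Q=P[(abs(P[:,:2]-c0)<.08).all(1)&(P[:,2]>.02)]
    print("rest ext",Q.min(0).round(3),Q.max(0).round(3))
    im=c["color"]; x,y=((300,250),(225,145))[n=="scene"]
    cv2.imwrite(f"pics/crop_{n}.png",cv2.resize(im[y:y+100,x-30:x+100,::-1],None,fx=5,fy=5,interpolation=cv2.INTER_CUBIC))
a=cv2.imread("pics/crop_top.png");b=cv2.imread("pics/crop_scene.png");m=cv2.resize(np.hstack([a,b]),(800,308));cv2.imwrite("pics/crops.png",m)
E
```

```text
top bench z -0.0007606730963557462
large [0.6513 0.0487] yaw 4.5 815 241 ear None None
mid [0.5439 0.2687] yaw 23.7 689 355 ear [0.5213 0.3178 0.1201] 0.13146125359109606
small [ 0.5365 -0.2982] yaw -19.8 575 477 ear [ 0.5208 -0.3399  0.1225] 0.1344487077165185
rest ext [ 0.379 -0.002  0.02 ] [0.486 0.109 0.114]
scene bench z 0.0011545809068005397
large [0.6532 0.0472] yaw 4.7 942 243 ear None None
mid [0.5456 0.267 ] yaw 23.9 577 253 ear [0.5238 0.3164 0.117 ] 0.13135276644390026
small [ 0.5395 -0.2995] yaw -19.5 822 539 ear [ 0.5263 -0.3425  0.1238] 0.1356103095819018
rest ext [0.423 0.005 0.02 ] [0.489 0.109 0.118]
```

View pics/crops.png

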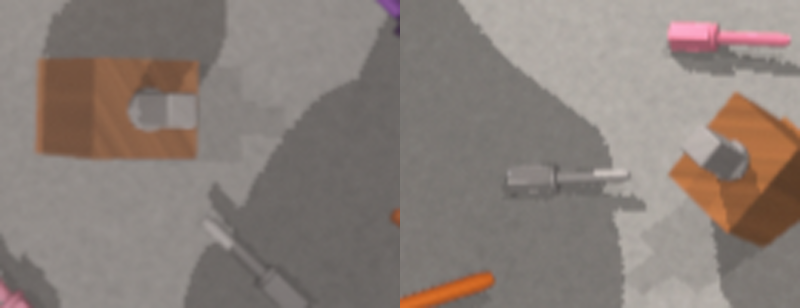

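The crop confirms it: the light grey pin with collar and square grip stands in the brown rest, leaning towards -y. The other grey one lies loose on the bench and is smaller. Now moving to the mid ear.

```bash
cat > go.py <<'E'
import sys,numpy as np
from cell import env
o=env.get_obs(); p=np.array(o["tool_pos"]); y=np.radians(o["tool_rot"][2])
print("t",round(o["time_s"],2),"tcp",p.round(4),"rot",np.round(o["tool_rot"],2),"F",np.round(o["force"],1),"M",np.round(o["wrist_torque"],2),"w",round(o["grip_width"],4),"g",round(o["grasp_force"],1),"q7",round(o["qpos"][6]))
if len(sys.argv)>3:
    d=np.array([float(a) for a in sys.argv[1:4]])-p
    print("shift/0.02:",np.round(np.array([d[0]*np.cos(y)+d[1]*np.sin(y),d[0]*np.sin(y)-d[1]*np.cos(y),-d[2]])/.02,2), "turn/45:", round(-(float(sys.argv[4])-np.degrees(y))/45,3) if len(sys.argv)>4 else "")
E
python3 -m jog '[[1,0.96,-0.81,0,0],[1,0.96,-0.81,0,0],[1,0.96,-0.81,0,0],[1,0.96,-0.81,0,0],[1,0.96,-0.81,0,0],[1,0.96,-0.81,0,0],[1,0.96,-0.81,0,0],[1,0.96,-0.81,0,0],[1,0.96,-0.81,0,0],[1,0.96,-0.81,0,0]]'
python3 -m jog '[[1,0.96,-0.81,0,0],[1,0.96,-0.81,0,0],[1,0.96,-0.81,0,0],[1,0.96,-0.81,0,0],[1,0.96,-0.81,0,0],[1,0.96,-0.81,0,0],[1,0.96,-0.81,0,0],[1,0.96,-0.81,0,0],[1,0.96,-0.81,0,0],[1,0.96,-0.81,0,0]]'
python3 go.py 0.5223 0.3187 0.24 23.8
```

```text
time_s: 0.93
tool_pos: [0.3681, -0.3723, 0.2392]
tool_rot: [-180.0, 0.0, 23.1]
force: [-0.1, 0.1, -0.2]
grip_width: 0.0871
grasp_force: 0.0
time_s: 1.77
tool_pos: [0.4811, -0.1482, 0.2392]
tool_rot: [-180.0, 0.0, 23.1]
force: [-0.2, 0.4, 0.1]
grip_width: 0.087
grasp_force: 0.0
t 1.77 tcp [ 0.4811 -0.1482  0.2392] rot [-1.7999e+02  3.0000e-02  2.3070e+01] F [-0.2  0.4  0.1] M [-0.04 -0.03 -0.  ] w 0.087 g 0.0 q7 -53
shift/0.02: [ 11.04 -20.67  -0.04] turn/45: -0.016
```

```bash
python3 -m jog '[[1,0.53,-0.98,0,-0.02],[1,0.53,-0.98,0,0],[1,0.53,-0.98,0,0],[1,0.53,-0.98,0,0],[1,0.53,-0.98,0,0],[1,0.53,-0.98,0,0],[1,0.53,-0.98,0,0],[1,0.53,-0.98,0,0],[1,0.53,-0.98,0,0],[1,0.53,-0.98,0,0],[1,0.53,-0.98,0,0]]' >/dev/null
python3 -m jog '[[0.6,0.53,-0.98,0,0],[0.6,0.53,-0.98,0,0],[0.6,0.53,-0.98,0,0],[0.6,0.53,-0.98,0,0],[0.6,0.53,-0.98,0,0],[0.6,0.53,-0.98,0,0],[0.6,0.53,-0.98,0.3,0],[0.6,0.53,-0.98,0.6,0],[0.6,0.44,-0.97,0.6,0],[0.6,0.4,-0.12,0.5,0]]'
python3 go.py 0.5223 0.3187 0.11 23.8
python3 - <<'E'
from cell import env,read_camera
import cv2; c=read_camera("wrist"); cv2.imwrite("pics/w1.png",c["color"][:,:,::-1]); print(c["mtx"],c["T_tool_cam"])
E
```

```text
time_s: 3.52
tool_pos: [0.5176, 0.3038, 0.1987]
tool_rot: [-179.9, 0.1, 24.3]
force: [1.3, 0.2, -0.2]
grip_width: 0.0526
grasp_force: 0.0
t 3.52 tcp [0.5176 0.3038 0.1987] rot [-1.7987e+02  7.0000e-02  2.4350e+01] F [ 1.3  0.2 -0.2] M [ 0.04  0.02 -0.05] w 0.0526 g 0.0 q7 -109
shift/0.02: [ 0.52 -0.58  4.43] turn/45: 0.012
[[371.64829954   0.         319.84615926]
 [  0.         371.64829954 227.74087487]
 [  0.           0.           1.        ]] [[-8.14355699e-04 -9.62910027e-01 -2.69821454e-01  7.52941097e-02]
 [ 9.99999579e-01 -6.70055341e-04 -6.26904743e-04  1.00483759e-04]
 [ 4.22857556e-04 -2.69821851e-01  9.62910167e-01 -1.46454055e-01]
 [ 0.00000000e+00  0.00000000e+00  0.00000000e+00  1.00000000e+00]]
```

View pics/w1.png

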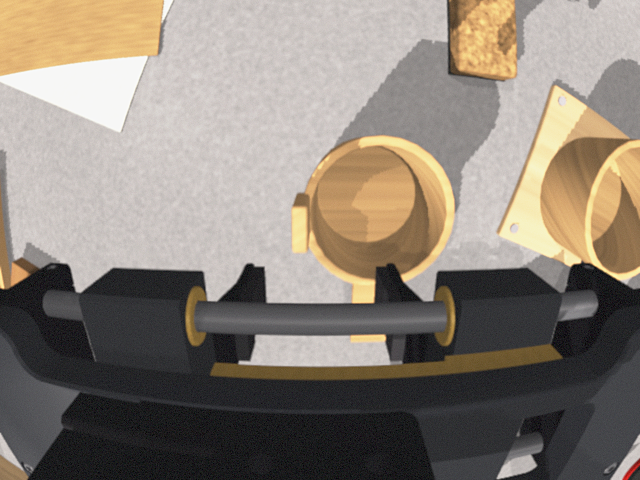

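The wrist view shows the mid tub, with its ear at (300,223) ahead of the open jaws (255–385). I'll measure the ear from the wrist depth.

```bash
cat >> h.py <<'E'
def wcloud(c,o):
    from scipy.spatial.transform import Rotation as Ro
    z=c["range_z"]; v,u=np.nonzero(z>0); d=z[v,u]; K=c["mtx"]
    a=(u-K[0,2])/K[0,0]; b=(v-K[1,2])/K[1,1]; th=np.hypot(a,b); k=np.tan(th)/np.maximum(th,1e-9)
    g=th<1.2; P=np.c_[a*k*d,b*k*d,d][g]; T=c["T_tool_cam"]; P=P@T[:3,:3].T+T[:3,3]
    return P@Ro.from_euler("xyz",o["tool_rot"],degrees=True).as_matrix().T+np.array(o["tool_pos"]),np.c_[u,v][g]
E
cat > look.py <<'E'
from cell import env,read_camera
from h import *; import sys
x,y,h,ro,th=map(float,sys.argv[1:6])  # expected axis, rim height, radius, ear +-90 dir
o=env.get_obs(); c=read_camera("wrist"); P,uv=wcloud(c,o)
cc,yw,a,l=rim(P,(x,y),h,ro); print("rim",cc.round(4),"yaw",yw.round(1),a,l)
d=np.hypot(*(P[:,:2]-cc).T); E=P[(abs(d-ro)<.012)&(P[:,2]>h+.032)&(P[:,2]<h+.045)]
if len(E): print("ear top",E.mean(0).round(4),E.min(0).round(4),E.max(0).round(4),len(E))
E
python3 look.py 0.5447 0.2679 0.088 0.057 1; python3 go.py 0.5223 0.3187 0.11 23.8
```

```text
rim [0.5468 0.2704] yaw 22.4 4163 311
ear top [0.5255 0.321  0.1288] [0.5095 0.311  0.12  ] [0.5392 0.3305 0.1313] 817
t 3.62 tcp [0.5189 0.3002 0.1973] rot [-179.96    0.23   24.17] F [-0.8 -0.5  0.5] M [-0.04  0.03 -0.01] w 0.0527 g 0.0 q7 -109
shift/0.02: [ 0.53 -0.77  4.36] turn/45: 0.008
```

```bash
python3 -m jog '[[0.6,0.4,-0.4,0,0],[0.6,0.24,-0.4,0.3,0],[0.6,0,0,1,0],[0.6,0,0,1,0],[0.6,0,0,1,0],[0.6,0,0,0.8,0],[0.6,0,0,0.3,0],[0,0,0,0,0],[0,0,0,0,0],[0,0,0,0,0],[0,0,0,0,0],[0,0,0,0,0]]' 40
python3 go.py 0.524 0.320 0.11 23.8
```

```text
time_s: 4.62
tool_pos: [0.5263, 0.3196, 0.1127]
tool_rot: [180.0, -0.1, 24.0]
force: [-0.5, 0.5, 0.1]
grip_width: 0.0267
grasp_force: 0.0
t 4.62 tcp [0.5263 0.3196 0.1127] rot [ 1.7999e+02 -1.1000e-01  2.3970e+01] F [-0.5  0.5  0.1] M [-0.01  0.01 -0.01] w 0.0267 g 0.0 q7 -114
shift/0.02: [-0.1  -0.06  0.13] turn/45: 0.004
```

```bash
python3 -m jog '[[0,-0.05,0,0,0],[0,0,0,0,0],[0,0,0,0,0],[0,0,0,0,0],[0,0,0,0,0]]' 40
python3 -m jog '[[0,0,0,-0.3,0],[0,0,0,-0.6,0],[0,0,0,-1,0],[0,0,0,-1,0],[0,0,0,-1,0],[0,0,0,-1,0],[0,0,0,-1,0],[0,0,0,-0.3,0]]' 60
python3 go.py 0.6477 0.1033 0.237 4.6
```

```text
time_s: 5.03
tool_pos: [0.5248, 0.3194, 0.1119]
tool_rot: [-180.0, -0.0, 24.0]
force: [-1.4, 1.7, 1.1]
grip_width: 0.0098
grasp_force: 40.0
time_s: 5.7
tool_pos: [0.5259, 0.3196, 0.2395]
tool_rot: [-180.0, -0.3, 24.0]
force: [1.4, 0.9, -2.1]
grip_width: 0.0095
grasp_force: 60.0
t 5.7 tcp [0.5259 0.3196 0.2395] rot [-180.     -0.29   23.96] F [ 1.4  0.9 -2.1] M [ 0.24 -0.06 -0.04] w 0.0095 g 60.0 q7 -111
shift/0.02: [ 1.17 12.36  0.13] turn/45: 0.43
```

```bash
python3 -m jog '[[0,0,0,0,0.05],[0,0,0,0,0.1],[0,0,0,0,0.13],[0,0,0,0,0.1],[0,0.2,0.4,0,0.05],[0,0.4,0.9,0,0],[0,0.45,1,0,0],[0,0.45,1,0,0],[0,0.45,1,0,0],[0,0.45,1,0,0],[0,0.45,1,0,0],[0,0.45,1,0,0]]' 60 >/dev/null
python3 -m jog '[[0,0.45,1,0,0],[0,0.45,1,0,0],[0,0.45,1,0,0],[0,0.4,0.7,0,0],[0,0.3,0.27,0,0],[0,0,0,0,0],[0,0,0,0,0]]' 60 >/dev/null
python3 go.py 0.6477 0.1033 0.237 4.6; python3 look.py 0.652 0.048 0.2156 0.057 1;python3 - <<'E'
from cell import env,read_camera
from h import *
o=env.get_obs(); c=read_camera("wrist"); cv2.imwrite("pics/w2.png",c["color"][:,:,::-1]); P,uv=wcloud(c,o)
for h in (.095,): print("large by wrist",rim(P,(.652,.048),h,.067,.005))
for n in("top","scene"):
    P,uv=cloud(read_camera(n)); print(n,rim(P,(.652,.048),.2156,.057),rim(P,(.652,.048),.095,.067))
E
```

```text
t 7.28 tcp [0.6497 0.1039 0.2352] rot [-1.7992e+02  6.0000e-02  4.6600e+00] F [-0.  -0.8 -2.2] M [ 0.23  0.02 -0.02] w 0.0094 g 60.0 q7 -107
shift/0.02: [-0.1   0.02 -0.09] turn/45: 0.001
rim [0.6536 0.0497] yaw nan 3215 0
ear top [0.6549 0.1051 0.2523] [0.6344 0.0936 0.2476] [0.6651 0.1182 0.2604] 1268
large by wrist (array([0.65429783, 0.04892301]), np.float64(nan), 1930, 0)
top (array([0.65041757, 0.05099257]), np.float64(16.532169546697187), 61, 12) (array([0.65185127, 0.04892618]), np.float64(15.1943314568984), 226, 25)
scene (array([0.6518675 , 0.04948035]), np.float64(4.978888420842676), 527, 332) (array([0.65300073, 0.04768548]), np.float64(4.981220235195437), 596, 239)
  return _methods._mean(a, axis=axis, dtype=dtype,
  ret = um.true_divide(
h.py:17: RuntimeWarning: Mean of empty slice.
  ax=L.mean(0)-c; return c,np.degrees(np.arctan2(-ax[1],-ax[0])),len(A),len(L)
  return _methods._mean(a, axis=axis, dtype=dtype,
  ret = um.true_divide(
h.py:17: RuntimeWarning: Mean of empty slice.
  ax=L.mean(0)-c; return c,np.degrees(np.arctan2(-ax[1],-ax[0])),len(A),len(L)
```

View pics/w2.png

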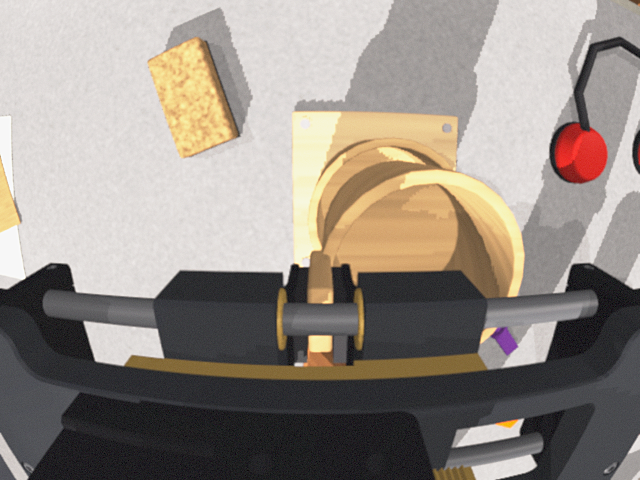

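The mid tub hangs over the large one, with both rims visible. It is about 1 mm short in x and 1.5 mm too far in y, so I'll shift and lower it.

```bash
python3 -m jog '[[0,0.05,0.08,0.4,0],[0,0,0,0.8,0],[0,0,0,0.8,0],[0,0,0,0.8,0],[0,0,0,0.8,0],[0,0,0,0.7,0],[0,0,0,0.4,0],[0,0,0,0,0]]' 60
python3 go.py 0.6487 0.1025 0.129 4.6
```

```text
time_s: 8.15
tool_pos: [0.6497, 0.1014, 0.1389]
tool_rot: [180.0, 0.2, 4.7]
force: [-1.1, 0.7, -3.0]
grip_width: 0.0093
grasp_force: 60.0
t 8.15 tcp [0.6497 0.1014 0.1389] rot [180.     0.22   4.66] F [-1.1  0.7 -3. ] M [ 0.14 -0.   -0.04] w 0.0093 g 60.0 q7 -108
shift/0.02: [-0.04 -0.06  0.5 ] turn/45: 0.001
```

```bash
python3 -m jog '[[0,0,0,0.15,0],[0,0,0,0.15,0],[0,0,0,0.1,0],[0,0,0,0.1,0],[0,0,0,0,0]]' 60
python3 go.py 0.6487 0.1025 0.129 4.6
```

```text
time_s: 8.57
tool_pos: [0.6511, 0.1015, 0.1316]
tool_rot: [180.0, -0.0, 4.6]
force: [-0.9, -0.3, -2.8]
grip_width: 0.0097
grasp_force: 60.0
t 8.57 tcp [0.6511 0.1015 0.1316] rot [ 1.7999e+02 -1.0000e-02  4.6300e+00] F [-0.9 -0.3 -2.8] M [ 0.16  0.02 -0.02] w 0.0097 g 60.0 q7 -108
shift/0.02: [-0.12 -0.06  0.13] turn/45: 0.001
```

```bash
python3 -m jog '[[0,-0.05,0,0.1,0],[0,0,0,0.05,0],[0,0,0,0,0]]' 60
python3 -m jog '[[0,0,0,0.08,0],[0,0,0,0,0]]' 60
python3 go.py 0.6487 0.1025 0.129 4.6
```

```text
time_s: 8.82
tool_pos: [0.6502, 0.1016, 0.1289]
tool_rot: [180.0, -0.0, 4.6]
force: [0.3, 0.4, -0.4]
grip_width: 0.0099
grasp_force: 60.0
time_s: 8.98
tool_pos: [0.6503, 0.1018, 0.1289]
tool_rot: [180.0, -0.1, 4.6]
force: [-2.8, -0.8, 7.1]
grip_width: 0.0095
grasp_force: 60.0
t 8.98 tcp [0.6503 0.1018 0.1289] rot [ 1.7998e+02 -6.0000e-02  4.6400e+00] F [-2.8 -0.8  7.1] M [ 0.    0.77 -0.06] w 0.0095 g 60.0 q7 -108
shift/0.02: [-0.08 -0.04 -0.01] turn/45: 0.001
```

```bash
python3 -m jog '[[0.45,0,0,-0.1,0],[0.45,0,0,0,0],[0.45,0,0,0,0],[0.45,0,0,-0.2,0],[0.45,0,0,-0.5,0],[0.45,0,0,-1,0],[0.45,0,0,-1,0.09],[0.45,0,0,-1,0.15],[0.45,0,0,-1,0.15],[0.45,0,0,-0.7,0.15],[0.45,0,0.5,0,0],[0.45,0,1,0,0]]'
python3 -m jog '[[0.6,0.07,1,0,0],[0.6,0.07,1,0,0],[0.6,0.07,1,0,0],[0.6,0.07,1,0,0],[0.6,0.07,1,0,0],[0.6,0.07,1,0,0],[0.6,0.07,1,0,0],[0.6,0.07,1,0,0],[0.6,0.07,1,0,0],[0.6,0.07,1,0,0],[0.6,0.07,1,0,0]]'
python3 go.py 0.6522 0.048 0.2
python3 - <<'E'
from cell import env,read_camera
from h import *
for n in("top","scene"):
    P,uv=cloud(read_camera(n)); print(n,rim(P,(.652,.048),.105,.057,.0035),rim(P,(.538,-.2988),.091,.0475))
E
```

```text
time_s: 9.98
tool_pos: [0.6402, 0.0761, 0.2383]
tool_rot: [-179.8, -0.1, -19.2]
force: [-0.3, 0.0, -0.3]
grip_width: 0.0392
grasp_force: 0.0
time_s: 10.9
tool_pos: [0.5792, -0.1409, 0.2363]
tool_rot: [180.0, 0.1, -19.5]
force: [-0.1, -0.8, 0.5]
grip_width: 0.052
grasp_force: 0.0
t 10.9 tcp [ 0.5792 -0.1409  0.2363] rot [ 1.7996e+02  6.0000e-02 -1.9490e+01] F [-0.1 -0.8  0.5] M [ 0.02 -0.03  0.  ] w 0.052 g 0.0 q7 -103
shift/0.02: [  0.29 -10.12   1.81] turn/45: 
top (array([0.65091869, 0.04654384]), np.float64(4.62507447107799), 652, 338) (array([ 0.538 , -0.2988]), np.float64(nan), 0, 0)
scene (array([0.65318643, 0.04486487]), np.float64(3.8964335051526042), 787, 316) (array([ 0.53943801, -0.29945189]), np.float64(-19.605342095516406), 819, 543)
  return _methods._mean(a, axis=axis, dtype=dtype,
  ret = um.true_divide(
h.py:17: RuntimeWarning: Mean of empty slice.
  ax=L.mean(0)-c; return c,np.degrees(np.arctan2(-ax[1],-ax[0])),len(A),len(L)
```

```bash
python3 -m jog '[[0.6,0.07,1,0,0],[0.6,0.07,1,0,0],[0.6,0.07,1,0,0],[0.6,0.07,1,0,0],[0.6,0.07,1,0,0],[0.6,0.07,1,0,0],[0.6,0.07,1,0,0],[0.6,0.07,0.9,0,0],[0.6,0.05,0.5,0,0],[0.6,0,0.1,0,0],[0.6,0,0,0,0],[0.6,0,0,0,0]]'
python3 look.py 0.538 -0.2988 0.091 0.0475 1; python3 go.py 0.5235 -0.342 0.115 -19.7
```

```text
time_s: 12.0
tool_pos: [0.5353, -0.3016, 0.2368]
tool_rot: [-179.9, 0.0, -19.5]
force: [0.9, 0.6, 0.1]
grip_width: 0.0523
grasp_force: 0.0
rim [ 0.5401 -0.2993] yaw -19.8 2915 859
ear top [ 0.5255 -0.3422  0.1313] [ 0.5097 -0.3518  0.1231] [ 0.5399 -0.3334  0.134 ] 594
t 12.05 tcp [ 0.5354 -0.3014  0.237 ] rot [-179.94    0.    -19.5 ] F [ 0.2 -0.2  0.5] M [0.   0.01 0.05] w 0.052 g 0.0 q7 -87
shift/0.02: [0.11 2.11 6.1 ] turn/45: 0.004
```

```bash
python3 -m jog '[[0.6,0.15,0.7,0,0],[0.6,0,0.8,0,0],[0.6,0,0.6,0.4,0],[0.6,0,0,1,0],[0.6,0,0,1,0],[0.6,0,0,1,0],[0.6,0,0,1,0],[0.6,0,0,1,0],[0.6,0,0,0.7,0],[0.6,0,0,0,0],[0,0,0,0,0],[0,0,0,0,0]]' 40
python3 -m jog '[[0,0,0,0,0],[0,0,0,0,0],[0,0,0,0,0],[0,0,0,0,0],[0,0,0,0,0],[0,0,0,0,0],[0,0,0,0,0],[0,0,0,0,0]]' 60
python3 go.py 0.5245 -0.342 0.115 -19.7
```

```text
time_s: 13.05
tool_pos: [0.5239, -0.3445, 0.1157]
tool_rot: [180.0, -0.1, -19.7]
force: [-0.1, -0.5, -0.1]
grip_width: 0.0453
grasp_force: 0.0
time_s: 13.72
tool_pos: [0.5237, -0.3438, 0.1153]
tool_rot: [-180.0, -0.0, -19.7]
force: [1.1, 0.8, 2.1]
grip_width: 0.0097
grasp_force: 60.0
t 13.72 tcp [ 0.5237 -0.3438  0.1153] rot [-1.800e+02 -3.000e-02 -1.966e+01] F [1.1 0.8 2.1] M [ 0.19  0.05 -0.01] w 0.0097 g 60.0 q7 -85
shift/0.02: [ 0.01 -0.1   0.01] turn/45: 0.001
```

```bash
python3 -m jog '[[0,0,0,-0.3,0],[0,0,0,-0.6,0],[0,0,0,-1,0],[0,0,0,-1,-0.03],[0,0,0,-1,-0.1],[0,0,0,-1,-0.13],[0,0,0,-1,-0.13],[0,0,0,-0.5,-0.1],[0,0,0,-0.1,-0.04],[0,0.2,-0.4,0,0],[0,0.4,-0.9,0,0],[0,0.48,-1,0,0]]' 60 
python3 -m jog '[[0,0.48,-1,0,0],[0,0.48,-1,0,0],[0,0.48,-1,0,0],[0,0.48,-1,0,0],[0,0.48,-1,0,0],[0,0.48,-1,0,0],[0,0.48,-1,0,0],[0,0.48,-1,0,0],[0,0.48,-1,0,0],[0,0.48,-1,0,0],[0,0.48,-1,0,0]]' 60 
python3 -m jog '[[0,0.48,-1,0,0],[0,0.48,-1,0,0],[0,0.4,-0.8,0,0],[0,0.14,-0.5,0,0],[0,0,0,0,0],[0,0,0,0,0]]' 60 
python3 go.py 0.6555 -0.0012 0.245 4.3;python3 - 2>/dev/null <<'E'
from cell import env,read_camera
from h import *
z=env.get_obs()["tool_pos"][2]-.1153+.091
for n in("top","scene","wrist"):
    o=env.get_obs();c=read_camera(n); P,uv=cloud(c) if n!="wrist" else wcloud(c,o)
    print(n,rim(P,(.653,.045),z,.0475),rim(P,(.652,.046),.105,.057,.003))
E
```

```text
time_s: 14.72
tool_pos: [0.5408, -0.297, 0.2447]
tool_rot: [180.0, 0.1, 3.9]
force: [1.0, 0.7, -1.6]
grip_width: 0.0095
grasp_force: 60.0
time_s: 15.63
tool_pos: [0.6307, -0.0676, 0.2447]
tool_rot: [-180.0, 0.1, 4.1]
force: [-0.7, 0.4, -2.6]
grip_width: 0.0091
grasp_force: 60.0
time_s: 16.13
tool_pos: [0.6555, -0.0012, 0.2447]
tool_rot: [180.0, 0.1, 4.2]
force: [-0.2, 0.5, -1.6]
grip_width: 0.0093
grasp_force: 60.0
t 16.13 tcp [ 0.6555 -0.0012  0.2447] rot [1.7996e+02 6.0000e-02 4.2200e+00] F [-0.2  0.5 -1.6] M [-0.06  0.01 -0.01] w 0.0093 g 60.0 q7 -96
shift/0.02: [-0.    0.   -0.02] turn/45: -0.002
top (array([0.6438236 , 0.03987976]), np.float64(-6.594922507898803), 159, 254) (array([0.65089105, 0.04560537]), np.float64(-2.3744524423774918), 82, 56)
scene (array([0.65153695, 0.04113052]), np.float64(3.1683993425934367), 338, 318) (array([0.65292467, 0.04540494]), np.float64(-3.4073875510536777), 348, 95)
wrist (array([0.65297481, 0.04202597]), np.float64(nan), 3809, 0) (array([0.65429427, 0.04684933]), np.float64(nan), 1811, 0)
```

```bash
python3 -m jog '[[0,0.06,-0.22,0.4,0],[0,0,0,0.8,0],[0,0,0,0.8,0],[0,0,0,0.8,0],[0,0,0,0.8,0],[0,0,0,0.6,0],[0,0,0,0.3,0],[0,0,0,0.2,0],[0,0,0,0.15,0],[0,0,0,0,0]]' 60
python3 go.py 0.6565 0.0033 0.1393 4.3
```

```text
time_s: 17.12
tool_pos: [0.6569, 0.0029, 0.1479]
tool_rot: [180.0, -0.0, 4.2]
force: [-0.3, -0.8, -2.5]
grip_width: 0.0093
grasp_force: 60.0
t 17.12 tcp [0.6569 0.0029 0.1479] rot [ 1.7999e+02 -1.0000e-02  4.1700e+00] F [-0.3 -0.8 -2.5] M [-0.15  0.04 -0.03] w 0.0093 g 60.0 q7 -98
shift/0.02: [-0.02 -0.02  0.43] turn/45: -0.003
```

```bash
python3 -m jog '[[0,0,0,0.15,0],[0,0,0,0.15,0],[0,0,0,0.1,0],[0,0,0,0.05,0],[0,0,0,0,0]]' 60
python3 -m jog '[[0,0,0,0.05,0],[0,0,0,0,0]]' 60
python3 go.py 0.6565 0.0033 0.1393 4.3
```

```text
time_s: 17.53
tool_pos: [0.6572, 0.0026, 0.1395]
tool_rot: [180.0, -0.0, 4.2]
force: [-0.1, -2.5, 0.7]
grip_width: 0.0094
grasp_force: 60.0
time_s: 17.7
tool_pos: [0.6573, 0.0025, 0.1393]
tool_rot: [179.9, -0.1, 4.1]
force: [-1.9, -2.7, 5.2]
grip_width: 0.0094
grasp_force: 60.0
t 17.7 tcp [0.6573 0.0025 0.1393] rot [ 1.7993e+02 -6.0000e-02  4.1500e+00] F [-1.9 -2.7  5.2] M [-0.54  0.41  0.06] w 0.0094 g 60.0 q7 -99
shift/0.02: [-0.04 -0.04 -0.  ] turn/45: -0.003
```

```bash
python3 -m jog '[[0.45,0,0,-0.1,0],[0.45,0,0,0,0],[0.45,0,0,0,0],[0.45,0,0,-0.2,0],[0.45,0,0,-0.5,0],[0.45,0,0,-1,0],[0.45,0,0,-1,0],[0.45,0,0,-1,0],[0.45,-0.4,0.3,-1,0],[0.45,-0.9,0.5,-0.7,0],[0.45,-1,0.55,0,0],[0.45,-1,0.55,0,0]]'
python3 -m jog '[[0.6,-1,0.55,0,0],[0.6,-1,0.55,0,0],[0.6,-1,0.55,0,0],[0.6,-1,0.55,0,0],[0.6,-1,0.55,0,0],[0.6,-1,0.55,0,-0.1],[0.6,-0.5,0.3,0,-0.15],[0.6,0,0,0,-0.15],[0.6,0,0,0,-0.15],[0.6,0,0,0,-0.15],[0.6,0,0,0,-0.15],[0.6,0,0,0,-0.15]]'
python3 go.py
python3 - 2>/dev/null <<'E'
from cell import env,read_camera
from h import *
for n in("top","scene"):
    c=read_camera(n); np.savez(f"pics/{n}1.npz",**c); P,uv=cloud(c)
    print(n,"S",rim(P,(.653,.045),.115,.0475,.003),"M",rim(P,(.652,.046),.105,.057,.003))
    K=c["mtx"];T=c["world_from_camera"]; q=np.linalg.inv(T)@[.564,.04,.115,1]; q=K@q[:3]; u,v=(q[:2]/q[2]).astype(int)
    u0=max(u-50,0);v0=max(v-30,0); print(n,u0,v0)
    cv2.imwrite(f"pics/h_{n}.png",cv2.resize(c["color"][v0:v0+90,u0:u0+65,::-1],None,fx=6,fy=6,interpolation=cv2.INTER_CUBIC))
a=cv2.imread("pics/h_top.png");b=cv2.imread("pics/h_scene.png");cv2.imwrite("pics/holes.png",np.hstack([a,b]))
E
```

```text
time_s: 18.7
tool_pos: [0.5941, -0.0392, 0.2501]
tool_rot: [180.0, -0.2, 4.3]
force: [-0.4, -0.9, -0.1]
grip_width: 0.0393
grasp_force: 0.0
time_s: 19.7
tool_pos: [0.4702, -0.1212, 0.249]
tool_rot: [179.9, -0.0, 49.6]
force: [0.9, -0.4, 0.3]
grip_width: 0.0525
grasp_force: 0.0
t 19.7 tcp [ 0.4702 -0.1212  0.249 ] rot [ 1.7993e+02 -2.0000e-02  4.9550e+01] F [ 0.9 -0.4  0.3] M [ 0.04 -0.06  0.01] w 0.0525 g 0.0 q7 -28
top S (array([0.65059485, 0.0486733 ]), np.float64(4.12135400137841), 494, 425) M (array([0.65141287, 0.04644355]), np.float64(10.62527725693527), 454, 48)
top 263 193
scene S (array([0.65261464, 0.04684378]), np.float64(3.8343013769330807), 596, 433) M (array([0.6529293 , 0.04599002]), np.float64(10.966511747231037), 492, 78)
scene 294 187
```

View pics/holes.png

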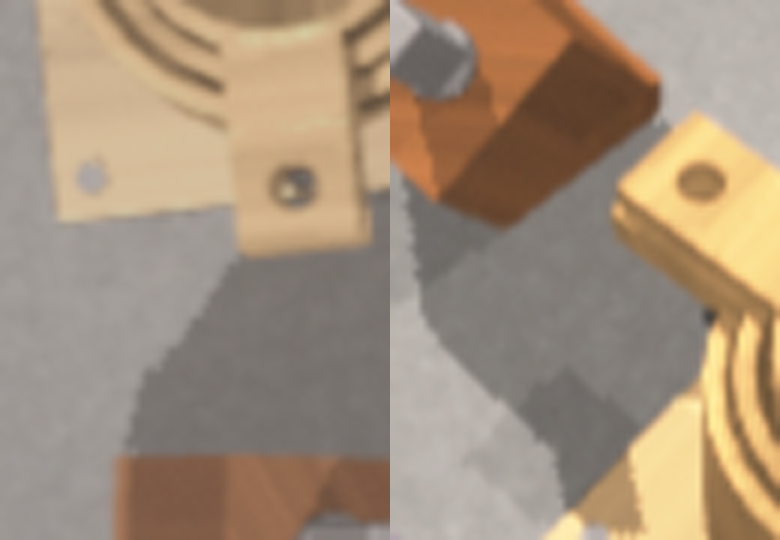

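Both crops show the small lug squarely over the others, with the hole at top pixel (312,224) and scene pixel (346,217). Now the rest and pin.

```bash
python3 - 2>/dev/null <<'E'
from h import *
for n,hp in(("top",(311.8,224)),("scene",(294+(702-390)/6,187+181/6))):
    c=dict(np.load(f"pics/{n}1.npz")); P,uv=cloud(c); print(n,"small hole",pix(c,*hp,.115).round(4))
    col=c["color"].reshape(-1,3)[uv[:,1]*640+uv[:,0]].astype(int); sat=col.max(1)-col.min(1)
    m=(P[:,0]>.36)&(P[:,0]<.52)&(P[:,1]>-.06)&(P[:,1]<.12)
    B=P[m&(sat>35)&(P[:,2]>.035)]; G=P[m&(sat<=25)&(P[:,2]>.075)]
    # slanted face: normal leaning ~30deg to -y; iterate
    nrm=np.array([0,-.5,.866]); s=B@nrm; h,e=np.histogram(s,60); d0=e[h.argmax()]; w=.006
    for _ in range(8):
        F=B[abs(B@nrm-d0)<w]; ct=F.mean(0); nrm=np.linalg.svd(F-ct)[2][2]; nrm*=np.sign(nrm[2]); d0=ct@nrm; w=max(.0025,w*.8)
    a=nrm[:2]/np.linalg.norm(nrm[:2]); p=np.array([-a[1],a[0]]); t=F[:,:2]@p; lo,hi=np.percentile(t,[.5,99.5])
    mid=(lo+hi)/2; sl=(d0-.069*nrm[2])/np.linalg.norm(nrm[:2]); mouth=a*sl+p*mid
    print(" face n",nrm.round(3),len(F),"width",(hi-lo).round(4),"mouth",mouth.round(4),"lean dir deg",np.degrees(np.arctan2(a[1],a[0])).round(1))
    print(" grip pts",len(G),G.mean(0).round(4),G.min(0).round(4),G.max(0).round(4),"lateral vs mid plane",np.percentile(G[:,:2]@p-mid,[2,50,98]).round(4),"along", np.percentile(G[:,:2]@a-sl,[2,50,98]).round(4),"axis pt z=32mm",np.r_[mouth+a*.016,.069+.0277].round(4))
E
```

```text
top small hole [0.563  0.0426 0.115 ]
 face n [-0.022 -0.505  0.863] 758 width 0.0587 mouth [0.4546 0.0384] lean dir deg -92.5
 grip pts 995 [ 0.4166 -0.0345  0.3616] [ 0.36   -0.06    0.0752] [0.4656 0.0469 0.6474] lateral vs mid plane [-0.0891 -0.0283  0.0079] along [-0.0031  0.0919  0.1016] axis pt z=32mm [0.4539 0.0224 0.0967]
scene small hole [0.565  0.0431 0.115 ]
 face n [-0.02  -0.5    0.866] 717 width 0.061 mouth [0.4554 0.0339] lean dir deg -92.2
 grip pts 492 [ 0.4444 -0.0183  0.2331] [ 0.4165 -0.0598  0.075 ] [0.4686 0.0443 0.3474] lateral vs mid plane [-0.0322 -0.0122  0.0106] along [-0.0057  0.0749  0.0923] axis pt z=32mm [0.4548 0.018  0.0967]
```

```bash
python3 -m jog '[[0.6,0,0,0,-0.14],[0.6,0,0,0,-0.14],[0.6,0,0,0,-0.14],[0.6,0,0,0,-0.14],[0.6,0,0,0.5,-0.14],[0.6,0,0,0.8,-0.14]]'
python3 -m jog '[[0.6,0.4,0,0.8,0],[0.6,0.9,-0.2,0.9,0],[0.6,1,-0.2,0.8,0],[0.6,1,-0.2,0.2,0],[0.6,1,-0.2,0,0],[0.6,0,0,0,0]]'
python3 go.py 0.4545 0.02 0.0947 87.7
python3 - 2>/dev/null <<'E'
from h import *
from cell import env,read_camera
M=np.array([.455,.036]);a=np.array([np.cos(np.radians(-92.3)),np.sin(np.radians(-92.3))]);p=np.array([-a[1],a[0]])
o=env.get_obs();w=read_camera("wrist");cv2.imwrite("pics/w3.png",w["color"][:,:,::-1])
for n in("top","scene","wrist"):
    if n=="wrist": c=w;P,uv=wcloud(w,o)
    else: c=dict(np.load(f"pics/{n}1.npz"));P,uv=cloud(c)
    col=c["color"].reshape(-1,3)[uv[:,1]*640+uv[:,0]].astype(int); sat=col.max(1)-col.min(1)
    d=P[:,:2]-M; al=d@a; la=d@p
    G=(sat<=25)&(P[:,2]>.085)&(P[:,2]<.125)&(abs(la)<.03)&(al>-.03)&(al<.045)
    g=np.c_[al,la,P[:,2]][G]
    # coordinates along pin axis and perpendicular in the lean plane
    t=(g[:,2]-.069)*.866+g[:,0]*.5; s=g[:,0]*.866-(g[:,2]-.069)*.5
    print(n,len(g),"lat",np.percentile(g[:,1],[3,50,97]).round(4),"axial max",np.percentile(t,[50,97]).round(4),"perp",np.percentile(s[t<.043],[3,50,97]).round(4))
E
```

```text
time_s: 20.3
tool_pos: [0.4714, -0.1216, 0.2238]
tool_rot: [179.8, 0.1, 87.1]
force: [0.4, 0.1, 0.5]
grip_width: 0.0517
grasp_force: 0.0
time_s: 20.8
tool_pos: [0.458, -0.0302, 0.1681]
tool_rot: [-180.0, -0.1, 87.1]
force: [0.7, 0.1, -0.4]
grip_width: 0.0519
grasp_force: 0.0
t 20.8 tcp [ 0.458  -0.0302  0.1681] rot [-1.7997e+02 -8.0000e-02  8.7120e+01] F [ 0.7  0.1 -0.4] M [ 0.06 -0.05  0.04] w 0.0519 g 0.0 q7 -1
shift/0.02: [ 2.5  -0.3   3.67] turn/45: -0.013
top 190 lat [-0.009  -0.      0.0089] axial max [0.0426 0.0468] perp [-0.012  -0.0103  0.0026]
scene 170 lat [-0.0079  0.0067  0.011 ] axial max [0.0454 0.0487] perp [-0.0111 -0.0049  0.0059]
wrist 2027 lat [-0.0073  0.0017  0.0108] axial max [0.044  0.0476] perp [-0.0124 -0.0117 -0.0107]
```

View pics/w3.png

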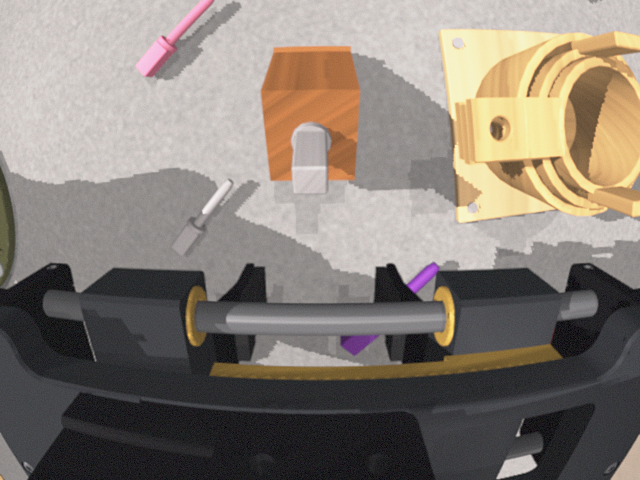

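The wrist view shows the pin leaning towards the camera from the rest (collar 310,135, grip top 310,180), with the jaws lined up.

```bash
python3 -m jog '[[0.5,0.6,-0.15,0,-0.01],[0.5,0.9,0,0,0],[0.5,0.8,0,0,0],[0.5,0.3,0,0.6,0],[0.5,0,0,0.9,0],[0.5,0,0,0.9,0],[0.5,0,0,0.8,0],[0.5,0,0,0.4,0],[0.5,0,0,0,0],[0.5,0,0,0,0]]'
python3 go.py 0.4555 0.0215 0.0955 87.7
```

```text
time_s: 21.68
tool_pos: [0.4581, 0.0171, 0.0963]
tool_rot: [-180.0, -0.0, 87.4]
force: [1.2, -0.5, -0.2]
grip_width: 0.0436
grasp_force: 0.0
t 21.68 tcp [0.4581 0.0171 0.0963] rot [-1.800e+02 -1.000e-02  8.737e+01] F [ 1.2 -0.5 -0.2] M [-0.06 -0.12 -0.04] w 0.0436 g 0.0 q7 -11
shift/0.02: [ 0.21 -0.14  0.04] turn/45: -0.007
```

```bash
python3 -m jog '[[0.5,0.2,-0.12,0,0],[0.5,0,0,0,0],[0.2,0,0,0,0],[0,0,0,0,0],[0,0,0,0,0],[0,0,0,0,0],[0,0,0,0,0],[0,0,0,0,0],[0,0,0,0,0]]' 15
python3 go.py 0.4555 0.0215 0.0955 87.7
```

```text
time_s: 22.43
tool_pos: [0.4557, 0.0212, 0.096]
tool_rot: [-180.0, 0.0, 87.4]
force: [0.2, -0.4, 1.5]
grip_width: 0.0197
grasp_force: 15.0
t 22.43 tcp [0.4557 0.0212 0.096 ] rot [-1.7999e+02  2.0000e-02  8.7420e+01] F [ 0.2 -0.4  1.5] M [-0.13  0.08  0.04] w 0.0197 g 15.0 q7 -11
shift/0.02: [ 0.02 -0.01  0.03] turn/45: -0.006
```

```bash
python3 -m jog '[[0,0,0,0,0],[0,-0.12,0,-0.22,0],[0,-0.25,0,-0.43,0],[0,-0.25,0,-0.43,0],[0,-0.25,0,-0.43,0],[0,-0.25,0,-0.43,0],[0,-0.25,0,-0.43,0],[0,-0.13,0,-0.23,0],[0,0,0,0,0],[0,0,0,0,0]]' 25
python3 go.py 0.4557 -0.0088 0.148
```

```text
time_s: 23.27
tool_pos: [0.4545, -0.0089, 0.1482]
tool_rot: [180.0, 0.0, 87.4]
force: [0.7, 0.4, -0.8]
grip_width: 0.0198
grasp_force: 25.0
t 23.27 tcp [ 0.4545 -0.0089  0.1482] rot [1.7996e+02 1.0000e-02 8.7400e+01] F [ 0.7  0.4 -0.8] M [ 0.03 -0.05  0.02] w 0.0198 g 25.0 q7 -4
shift/0.02: [0.01 0.06 0.01] turn/45:
```

```bash
python3 -m jog '[[0,0.24,0,-0.15,0],[0,0.24,0,-0.15,0],[0,0.24,0,-0.15,0],[0,0,0,0,0]]' 25
python3 -m jog '[[0,0.27,0,-0.12,0],[0,0.27,0,-0.12,0],[0,0.27,0,-0.12,0],[0,0,0,0,0]]' 25
python3 -m jog '[[0,0.29,0,-0.06,0],[0,0.29,0,-0.06,0],[0,0.29,0,-0.06,0],[0,0,0,0,0],[0,0,0,0,0]]' 25
python3 go.py 0.4557 0.039 0.1675
python3 - <<'E'
from cell import env,read_camera
from h import *
o=env.get_obs();tp=np.array(o["tool_pos"])
c=read_camera("scene");np.savez("pics/scene2.npz",**c)
K=c["mtx"];T=c["world_from_camera"];q=np.linalg.inv(T)@np.r_[tp-[0,0,.05],1];q=K@q[:3];u,v=(q[:2]/q[2]).astype(int);print(u,v)
a=c["color"][max(v-60,0):v+60,max(u-60,0):u+60,::-1]
cv2.imwrite("pics/p1.png",cv2.resize(a,None,fx=5,fy=5,interpolation=cv2.INTER_CUBIC))
E
```

```text
time_s: 23.6
tool_pos: [0.4546, 0.007, 0.157]
tool_rot: [-179.9, 0.0, 87.5]
force: [-0.5, -2.1, -2.3]
grip_width: 0.0199
grasp_force: 25.0
time_s: 23.93
tool_pos: [0.4557, 0.0233, 0.1646]
tool_rot: [-180.0, -0.0, 87.5]
force: [-1.6, -1.7, -1.3]
grip_width: 0.0198
grasp_force: 25.0
time_s: 24.35
tool_pos: [0.4568, 0.0404, 0.168]
tool_rot: [180.0, -0.1, 87.5]
force: [-0.5, -0.4, -0.7]
grip_width: 0.02
grasp_force: 25.0
t 24.35 tcp [0.4568 0.0404 0.168 ] rot [ 1.7997e+02 -6.0000e-02  8.7480e+01] F [-0.5 -0.4 -0.7] M [-0.3   0.23 -0.  ] w 0.02 g 25.0 q7 -10
shift/0.02: [-0.07 -0.05  0.03] turn/45: 
303 181
```

View pics/p1.png

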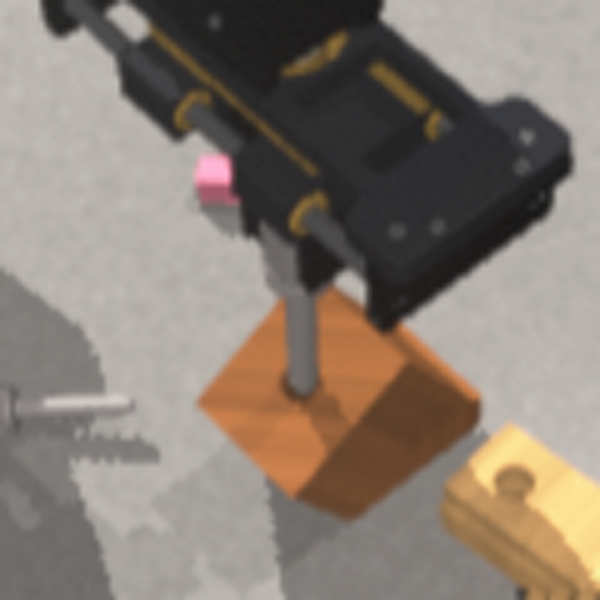

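The pin is near upright with its tip still at the bore mouth, crop (300,385). I'll lift it clear and measure the tilt.

```bash
cat > tilt.py <<'E'
from cell import env,read_camera
from h import *
o=env.get_obs();tp=np.array(o["tool_pos"])
for n in("scene","wrist","top"):
    c=read_camera(n);P,uv=cloud(c) if n!="wrist" else wcloud(c,o)
    col=c["color"].reshape(-1,3)[uv[:,1]*640+uv[:,0]].astype(int); sat=col.max(1)-col.min(1)
    d=P-tp; m=(sat<25)&(np.hypot(d[:,0],d[:,1])<.03)&(d[:,2]<-.048)&(d[:,2]>-.095)
    Q=P[m]
    if len(Q)<20: print(n,len(Q)); continue
    for _ in range(4):
        ct=np.median(Q,0); dr=np.linalg.svd(Q-Q.mean(0))[2][0]; dr*=np.sign(dr[2])
        r=np.linalg.norm(np.cross(Q-Q.mean(0),dr),axis=1); Q=Q[r<max(.006,np.percentile(r,90))] if n!="x" else Q
    print(n,len(Q),"dir",dr.round(3),"tilt deg x,y",np.degrees(dr[:2]/dr[2]).round(1),"zmin",np.percentile(P[(np.hypot(d[:,0],d[:,1])<.03)&(sat<25)&(d[:,2]>-.12)][:,2],1).round(4),"centre",(Q.mean(0)-tp).round(4))
    if n!="top": np.savez(f"pics/t_{n}.npz",**c)
E
python3 -m jog '[[0,0,0,-0.3,0],[0,0,0,-0.7,0],[0,0,0,-1,0],[0,0,0,-0.5,0],[0,0,0,0,0]]' 30
python3 tilt.py; python3 go.py 0.564 0.042 0.225 87.5
```

```text
time_s: 24.82
tool_pos: [0.4586, 0.0399, 0.2206]
tool_rot: [179.7, -0.0, 87.4]
force: [-0.1, 0.4, -0.7]
grip_width: 0.0196
grasp_force: 30.0
scene 87 dir [0.001 0.026 1.   ] tilt deg x,y [0.1 1.5] zmin 0.1377 centre [ 0.0038 -0.0053 -0.0691]
wrist 307 dir [-0.004  0.02   1.   ] tilt deg x,y [-0.2  1.1] zmin 0.1582 centre [ 0.0016  0.0039 -0.0691]
top 0
t 24.97 tcp [0.4563 0.0394 0.2172] rot [-1.7997e+02 -1.0000e-02  8.7420e+01] F [-0.6  0.4 -1.2] M [ 0.   -0.09  0.03] w 0.0195 g 30.0 q7 -8
shift/0.02: [ 0.37  5.37 -0.39] turn/45: -0.002
```

```bash
python3 -m jog '[[0,0,0,-0.4,0],[0,0.05,0.3,-0.8,0],[0,0.09,0.9,-0.3,0],[0,0.09,1,0,0],[0,0.09,1,0,0],[0,0.09,1,0,0],[0,0.08,0.8,0,0],[0,0,0.32,0.3,0],[0,0,0,0.5,0],[0,0,0,0.2,0],[0,0,0,0,0],[0,0,0,0,0]]' 40
python3 tilt.py; python3 go.py 0.563 0.0445 0.228 87.5
python3 - <<'E'
from h import *
a=[]
for n in("scene","wrist"):
    c=dict(np.load(f"pics/t_{n}.npz"));im=c["color"][:,:,::-1]
    if n=="scene":
        K=c["mtx"];T=c["world_from_camera"];q=np.linalg.inv(T)@[.564,.042,.12,1];q=K@q[:3];u,v=(q[:2]/q[2]).astype(int)
    else: u,v=320,300
    u0,v0=u-40,v-40;print(n,u0,v0); a.append(cv2.resize(im[v0:v0+80,u0:u0+80],None,fx=5,fy=5,interpolation=cv2.INTER_CUBIC))
cv2.imwrite("pics/p2.png",np.hstack(a))
E
```

```text
time_s: 25.97
tool_pos: [0.562, 0.0442, 0.2271]
tool_rot: [-179.9, 0.0, 87.4]
force: [-0.7, 0.6, -0.7]
grip_width: 0.0198
grasp_force: 40.0
scene 89 dir [-0.005  0.041  0.999] tilt deg x,y [-0.3  2.3] zmin 0.1468 centre [ 0.0025 -0.0056 -0.0684]
wrist 293 dir [-0.011  0.023  1.   ] tilt deg x,y [-0.7  1.3] zmin 0.1662 centre [ 0.0012  0.0039 -0.0693]
top 0
t 26.12 tcp [0.563  0.0443 0.2283] rot [1.7995e+02 4.0000e-02 8.7430e+01] F [ 0.4 -0.2 -0.5] M [-0.02 -0.1   0.02] w 0.02 g 40.0 q7 -16
shift/0.02: [ 0.01 -0.    0.02] turn/45: -0.002
scene 305 175
wrist 280 260
```

View pics/p2.png

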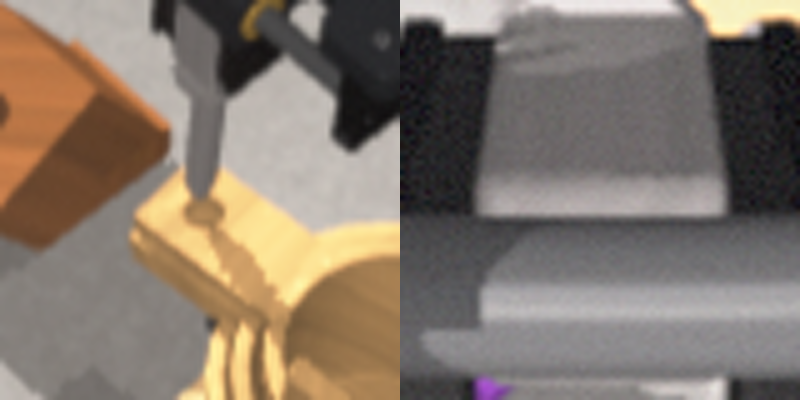

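The scene crop shows the tip at about (345.2,212), just above the hole at (345.8,217.6). I'll compute the offset from the scene camera.

Run:
```python
from h import *
c=dict(np.load("pics/t_scene.npz"))
h=pix(c,345.8,217.6,.115)
for z in (.124,.1268,.129): print(z,((pix(c,345.2,212,z)-h)*1e3).round(1))
print(h)
```

```text
0.124 [-5.3  3.3  9. ]
0.1268 [-4.1  2.  11.8]
0.129 [-3.2  0.9 14. ]
[0.56535312 0.04215443 0.115     ]
```

```bash
python3 -m jog '[[0,0,0.04,0.2,0],[0,0,0,0.2,0],[0,0,0,0.05,0],[0,0,0,0.05,0],[0,0,0,0.05,0],[0,0,0,0.05,0],[0,0,0,0,0]]' 40
python3 -m jog '[[0,0,0,0.05,0],[0,0,0,0.05,0],[0,0,0,0,0]]' 40
python3 go.py 0.564 0.0443 0.2283 87.5
```

```text
time_s: 26.7
tool_pos: [0.564, 0.0443, 0.2155]
tool_rot: [-180.0, 0.0, 87.4]
force: [0.2, 0.1, -1.0]
grip_width: 0.0201
grasp_force: 40.0
time_s: 26.95
tool_pos: [0.564, 0.0442, 0.2135]
tool_rot: [-180.0, 0.0, 87.4]
force: [0.6, -0.1, -0.7]
grip_width: 0.0196
grasp_force: 40.0
t 26.95 tcp [0.564  0.0442 0.2135] rot [-1.7999e+02  1.0000e-02  8.7430e+01] F [ 0.6 -0.1 -0.7] M [ 0.03 -0.05 -0.03] w 0.0196 g 40.0 q7 -16
shift/0.02: [ 0.    0.   -0.74] turn/45: -0.002
```

```bash
for i in 1; do python3 -m jog '[[0,0,0,0.05,0],[0,0,0,0.05,0],[0,0,0,0.05,0],[0,0,0,0,0]]' 40; done
python3 -m jog '[[0,0,0,0.05,0],[0,0,0,0.05,0],[0,0,0,0.05,0],[0,0,0,0,0]]' 40
```

```text
time_s: 27.28
tool_pos: [0.5639, 0.0442, 0.2104]
tool_rot: [-180.0, 0.0, 87.4]
force: [0.2, 0.3, -0.6]
grip_width: 0.0196
grasp_force: 40.0
time_s: 27.62
tool_pos: [0.5641, 0.0443, 0.2075]
tool_rot: [180.0, 0.0, 87.4]
force: [-0.2, 1.3, -1.4]
grip_width: 0.0197
grasp_force: 40.0
```

```bash
python3 -m jog '[[0,0,0,0.05,0],[0,0,0,0.05,0],[0,0,0,0,0]]' 40
python3 -m jog '[[0,0,0,0.05,0],[0,0,0,0.05,0],[0,0,0,0,0]]' 40
python3 -m jog '[[0,0,0,0.05,0],[0,0,0,0.05,0],[0,0,0,0,0]]' 40; python3 go.py
```

```text
time_s: 27.87
tool_pos: [0.5641, 0.0442, 0.2056]
tool_rot: [180.0, 0.0, 87.4]
force: [1.0, 0.3, -1.1]
grip_width: 0.0198
grasp_force: 40.0
time_s: 28.12
tool_pos: [0.5642, 0.044, 0.2036]
tool_rot: [180.0, 0.0, 87.4]
force: [0.5, -0.8, -0.5]
grip_width: 0.0201
grasp_force: 40.0
time_s: 28.37
tool_pos: [0.5642, 0.044, 0.2016]
tool_rot: [180.0, 0.0, 87.4]
force: [0.7, -1.3, -0.9]
grip_width: 0.0195
grasp_force: 40.0
t 28.37 tcp [0.5642 0.044  0.2016] rot [1.7998e+02 2.0000e-02 8.7410e+01] F [ 0.7 -1.3 -0.9] M [-0.21 -0.42  0.01] w 0.0195 g 40.0 q7 -16
```

```bash
python3 -m jog '[[0,0,0,0.05,0],[0,0,0,0.05,0],[0,0,0,0.05,0],[0,0,0,0,0]]' 40
python3 -m jog '[[0,0,0,0.05,0],[0,0,0,0.05,0],[0,0,0,0,0]]' 40
python3 -m jog '[[0,0,0,0.05,0],[0,0,0,0.05,0],[0,0,0,0,0]]' 40; python3 go.py
```

```text
time_s: 28.7
tool_pos: [0.5643, 0.044, 0.1987]
tool_rot: [180.0, 0.0, 87.4]
force: [2.0, -1.2, 0.9]
grip_width: 0.0197
grasp_force: 40.0
time_s: 28.95
tool_pos: [0.5642, 0.044, 0.1966]
tool_rot: [180.0, 0.0, 87.4]
force: [1.7, -1.7, 0.8]
grip_width: 0.0196
grasp_force: 40.0
time_s: 29.2
tool_pos: [0.564, 0.0441, 0.1945]
tool_rot: [-180.0, 0.0, 87.4]
force: [0.9, -1.3, 1.0]
grip_width: 0.0197
grasp_force: 40.0
t 29.2 tcp [0.564  0.0441 0.1945] rot [-1.7999e+02  2.0000e-02  8.7420e+01] F [ 0.9 -1.3  1. ] M [-0.7  -0.52  0.01] w 0.0197 g 40.0 q7 -17
```

```bash
python3 -m jog '[[0,-0.03,0.02,0.05,0],[0,0,0,0.05,0],[0,0,0,0.05,0],[0,0,0,0,0]]' 40
python3 -m jog '[[0,0,0,0.05,0],[0,0,0,0.05,0],[0,0,0,0.05,0],[0,0,0,0,0]]' 40; python3 go.py
```

```text
time_s: 29.53
tool_pos: [0.5642, 0.0438, 0.1913]
tool_rot: [-180.0, -0.0, 87.4]
force: [1.1, -1.1, 0.4]
grip_width: 0.0195
grasp_force: 40.0
time_s: 29.87
tool_pos: [0.5644, 0.0437, 0.1885]
tool_rot: [-180.0, -0.0, 87.4]
force: [0.7, -0.7, 0.6]
grip_width: 0.0196
grasp_force: 40.0
t 29.87 tcp [0.5644 0.0437 0.1885] rot [-180.     -0.     87.43] F [ 0.7 -0.7  0.6] M [-0.43 -0.47 -0.02] w 0.0196 g 40.0 q7 -17
```

```bash
python3 -m jog '[[0,0,0,0.08,0],[0,0,0,0.08,0],[0,0,0,0.08,0],[0,0,0,0.08,0],[0,0,0,0,0]]' 40
python3 -m jog '[[0,0,0,0.08,0],[0,0,0,0.08,0],[0,0,0,0.08,0],[0,0,0,0.08,0],[0,0,0,0,0]]' 50; python3 go.py
```

```text
time_s: 30.28
tool_pos: [0.5645, 0.0436, 0.1819]
tool_rot: [180.0, -0.0, 87.4]
force: [2.7, -1.3, -2.0]
grip_width: 0.0196
grasp_force: 40.0
time_s: 30.7
tool_pos: [0.5645, 0.0435, 0.1756]
tool_rot: [180.0, 0.0, 87.4]
force: [2.4, -1.3, -1.5]
grip_width: 0.02
grasp_force: 50.0
t 30.7 tcp [0.5645 0.0435 0.1756] rot [1.800e+02 1.000e-02 8.742e+01] F [ 2.4 -1.3 -1.5] M [-0.44 -0.68  0.  ] w 0.02 g 50.0 q7 -17
```

```bash
python3 -m jog '[[0,-0.03,0.04,0.08,0],[0,0,0,0.08,0],[0,0,0,0.08,0],[0,0,0,0,0]]' 60
python3 -m jog '[[0,0,0,0.08,0],[0,0,0,0.08,0],[0,0,0,0.08,0],[0,0,0,0,0]]' 60
python3 -m jog '[[0,0,0,0.08,0],[0,0,0,0.08,0],[0,0,0,0.08,0],[0,0,0,0,0]]' 60; python3 go.py
```

```text
time_s: 31.03
tool_pos: [0.5647, 0.0432, 0.1708]
tool_rot: [-179.9, 0.0, 87.4]
force: [0.4, -0.6, -0.2]
grip_width: 0.0195
grasp_force: 60.0
time_s: 31.37
tool_pos: [0.5647, 0.0431, 0.1664]
tool_rot: [-179.9, 0.0, 87.4]
force: [-2.7, -0.3, 2.3]
grip_width: 0.0198
grasp_force: 60.0
time_s: 31.7
tool_pos: [0.5647, 0.043, 0.1613]
tool_rot: [-179.9, 0.0, 87.4]
force: [-1.5, -1.0, 1.4]
grip_width: 0.0193
grasp_force: 60.0
t 31.7 tcp [0.5647 0.043  0.1613] rot [-1.7994e+02  2.0000e-02  8.7430e+01] F [-1.5 -1.   1.4] M [-0.43  0.48 -0.05] w 0.0193 g 60.0 q7 -17
```

```bash
python3 -m jog '[[0,-0.02,-0.02,0.08,0],[0,0,0,0.08,0],[0,0,0,0.08,0],[0,0,0,0,0]]' 60
python3 -m jog '[[0,0,0,0.08,0],[0,0,0,0.08,0],[0,0,0,0.08,0],[0,0,0,0,0]]' 60
python3 -m jog '[[0,0,0,0.05,0],[0,0,0,0.05,0],[0,0,0,0.05,0],[0,0,0,0,0]]' 60; python3 go.py
```

```text
time_s: 32.03
tool_pos: [0.5647, 0.0429, 0.1568]
tool_rot: [-180.0, -0.0, 87.4]
force: [-0.2, -0.9, 3.3]
grip_width: 0.0195
grasp_force: 60.0
time_s: 32.37
tool_pos: [0.5646, 0.0427, 0.1517]
tool_rot: [-180.0, -0.0, 87.4]
force: [-0.0, -0.3, 1.5]
grip_width: 0.0194
grasp_force: 60.0
time_s: 32.7
tool_pos: [0.5646, 0.0427, 0.1489]
tool_rot: [-180.0, 0.0, 87.4]
force: [-0.7, -1.4, 3.2]
grip_width: 0.0197
grasp_force: 60.0
t 32.7 tcp [0.5646 0.0427 0.1489] rot [-1.7998e+02  1.0000e-02  8.7430e+01] F [-0.7 -1.4  3.2] M [-0.33  0.49 -0.02] w 0.0197 g 60.0 q7 -18
```

```bash
python3 -m jog '[[0,0,0,0.05,0],[0,0,0,0.05,0],[0,0,0,0,0]]' 60
python3 -m jog '[[0,0,0,0.05,0],[0,0,0,0.05,0],[0,0,0,0,0]]' 60; python3 go.py
```

```text
time_s: 32.95
tool_pos: [0.5646, 0.0427, 0.1469]
tool_rot: [-180.0, 0.0, 87.4]
force: [-2.0, -1.5, 4.3]
grip_width: 0.0195
grasp_force: 60.0
time_s: 33.2
tool_pos: [0.5646, 0.0426, 0.1464]
tool_rot: [-180.0, 0.1, 87.4]
force: [-5.7, -2.1, 13.7]
grip_width: 0.0195
grasp_force: 60.0
t 33.2 tcp [0.5646 0.0426 0.1464] rot [-1.7998e+02  5.0000e-02  8.7430e+01] F [-5.7 -2.1 13.7] M [-0.4   1.51  0.  ] w 0.0195 g 60.0 q7 -18
```

```bash
python3 -m jog '[[0,0,0,0.05,0],[0,0,0,0.02,0],[0,0,0,0,0]]' 60
python3 go.py
python3 -m jog '[[0,0,0,-0.07,0],[0.3,0,0,0,0],[0.4,0,0,0,0],[0.4,0,0,0,0],[0.4,0,0,-0.3,0],[0.4,0,0,-1,0],[0.4,0,0,-1,0],[0.4,0,0,-1,0],[0.4,-0.5,-0.8,-1,0],[0.4,-1,-1,0,0],[0.4,-1,-1,0,0],[0.4,-1,-1,0,0]]'
python3 -m jog '[[0.4,-1,-1,0,0],[0.4,-1,-0.5,0,0],[0.4,-1,0,0,0],[0.4,-1,0,0,0],[0.4,0,0,0,0]]'
python3 - 2>/dev/null <<'E'
from cell import env,read_camera
from h import *
a=[]
for n in("top","scene"):
    c=read_camera(n);P,uv=cloud(c);K=c["mtx"];T=c["world_from_camera"]
    print(n,"S",rim(P,(.652,.047),.115,.0475,.003),"M",rim(P,(.652,.046),.105,.057,.003)[0])
    col=c["color"].reshape(-1,3)[uv[:,1]*640+uv[:,0]].astype(int); sat=col.max(1)-col.min(1)
    G=P[(np.hypot(P[:,0]-.5646,P[:,1]-.0426)<.02)&(sat<25)&(P[:,2]>.11)]; print("pin top z",np.percentile(G[:,2],[50,95]).round(4),len(G),"xy",G[G[:,2]>.15].mean(0).round(4))
    q=np.linalg.inv(T)@[.6,.045,.12,1];q=K@q[:3];u,v=(q[:2]/q[2]).astype(int)
    a.append(cv2.resize(c["color"][v-50:v+70,u-65:u+65,::-1],(400,369),interpolation=cv2.INTER_CUBIC))
cv2.imwrite("pics/end.png",np.hstack(a))
E
```

```text
time_s: 33.45
tool_pos: [0.5647, 0.0427, 0.1463]
tool_rot: [-180.0, 0.1, 87.4]
force: [-9.8, -3.1, 20.8]
grip_width: 0.0197
grasp_force: 60.0
t 33.45 tcp [0.5647 0.0427 0.1463] rot [-1.7999e+02  9.0000e-02  8.7430e+01] F [-9.8 -3.1 20.8] M [-0.53  2.28 -0.  ] w 0.0197 g 60.0 q7 -18
time_s: 34.45
tool_pos: [0.4852, -0.024, 0.2313]
tool_rot: [179.9, -0.0, 87.5]
force: [-0.4, -1.1, 0.6]
grip_width: 0.0345
grasp_force: 0.0
time_s: 34.87
tool_pos: [0.4515, -0.1069, 0.231]
tool_rot: [180.0, 0.1, 87.1]
force: [0.4, -0.9, 0.7]
grip_width: 0.0347
grasp_force: 0.0
top S (array([0.65028558, 0.04873823]), np.float64(3.821194566423536), 501, 292) M [0.65116674 0.04621554]
pin top z [0.1596 0.1621] 170 xy [0.5626 0.0423 0.1595]
scene S (array([0.65217364, 0.04630762]), np.float64(5.372472815389436), 579, 274) M [0.65258704 0.04582723]
pin top z [0.1526 0.1629] 308 xy [0.5667 0.0397 0.1598]
```

View pics/end.png

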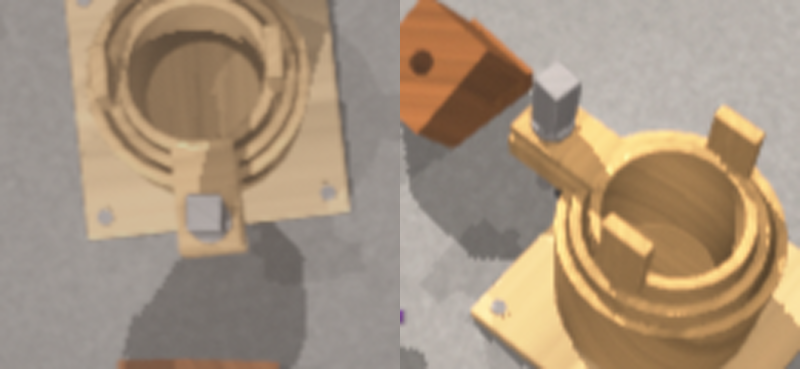

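The crops show the pin standing upright in the lugs with its collar down and both tubs nested. I'll give the head one gentle press with closed fingertips to be sure it is home.

```bash
python3 -m jog '[[0,1,0.75,0,0],[0,1,0.75,0,0],[0,1,0.75,0,0],[0,1,0.75,0,0],[0,1,0.75,0,0],[0,1,0.75,0,0],[0,1,0.6,0,0],[0,0.6,0.3,0.4,0],[0,0,0,0.8,0],[0,0,0,0.5,0],[0,0,0,0,0]]' 20
python3 go.py 0.5646 0.0427 0.182
```

```text
time_s: 35.88
tool_pos: [0.5651, 0.0455, 0.1944]
tool_rot: [-179.7, -0.0, 87.5]
force: [0.4, -1.0, -0.2]
grip_width: 0.0003
grasp_force: 0.0
t 35.88 tcp [0.5651 0.0455 0.1944] rot [-1.7973e+02 -1.0000e-02  8.7540e+01] F [ 0.4 -1.  -0.2] M [-0.06 -0.07  0.01] w 0.0003 g 0.0 q7 -17
shift/0.02: [-0.14 -0.02  0.62] turn/45:
```

```bash
python3 -m jog '[[0,-0.14,0,0.3,0],[0,0,0,0.3,0],[0,0,0,0.1,0],[0,0,0,0,0]]' 20
python3 -m jog '[[0,0,0,0.05,0],[0,0,0,0.05,0],[0,0,0,0,0]]' 20
python3 -m jog '[[0,0,0,0.05,0],[0,0,0,0.05,0],[0,0,0,0,0]]' 20
```

```text
time_s: 36.22
tool_pos: [0.5665, 0.0412, 0.1826]
tool_rot: [-180.0, 0.0, 87.4]
force: [-0.3, 0.3, 0.2]
grip_width: 0.0003
grasp_force: 0.0
time_s: 36.47
tool_pos: [0.5668, 0.0417, 0.1811]
tool_rot: [180.0, 0.0, 87.4]
force: [0.0, -0.0, 0.2]
grip_width: 0.0005
grasp_force: 0.0
time_s: 36.72
tool_pos: [0.5667, 0.0418, 0.1788]
tool_rot: [-180.0, 0.0, 87.4]
force: [-0.6, -0.5, 0.3]
grip_width: 0.0003
grasp_force: 0.0
```

```bash
python3 -m jog '[[0,0,-0.08,0.05,0],[0,0,0,0.03,0],[0,0,0,0,0]]' 20
python3 -m jog '[[0,0,0,0.04,0],[0,0,0,0.03,0],[0,0,0,0,0]]' 20
python3 go.py
```

```text
time_s: 36.97
tool_pos: [0.5663, 0.0418, 0.1786]
tool_rot: [179.8, 0.0, 87.4]
force: [0.6, -0.7, 4.6]
grip_width: 0.0006
grasp_force: 2.4
time_s: 37.22
tool_pos: [0.5666, 0.0417, 0.1785]
tool_rot: [179.8, 0.0, 87.4]
force: [-1.2, -0.9, 11.5]
grip_width: 0.0004
grasp_force: 5.6
t 37.22 tcp [0.5666 0.0417 0.1785] rot [1.7977e+02 5.0000e-02 8.7420e+01] F [-1.2 -0.9 11.5] M [-0.3   0.15 -0.  ] w 0.0004 g 5.6 q7 -17
```

```bash
python3 -m jog '[[0,0,0,0.05,0],[0,0,0,0.05,0],[0,0,0,0,0]]' 20
python3 go.py
python3 -m jog '[[0,0,0,-0.2,0],[0,0,0,-0.5,0],[0,0,0,-1,0],[0,0,0,-1,0],[0,-0.5,-0.8,-0.5,0],[0,-1,-1,0,0],[0,-1,-1,0,0],[0,-1,-1,0,0],[0,-1,-0.5,0,0],[0,-1,0,0,0],[0,0,0,0,0]]'
python3 - 2>/dev/null <<'E'
from cell import env,read_camera
from h import *
for n in("top","scene"):
    P,uv=cloud(read_camera(n)); print(n,"S",rim(P,(.652,.047),.115,.0475,.003)[:2],"M",rim(P,(.652,.046),.105,.057,.003)[0])
E
```

```text
time_s: 37.47
tool_pos: [0.567, 0.0417, 0.1784]
tool_rot: [179.7, 0.1, 87.4]
force: [-4.4, -1.6, 20.8]
grip_width: 0.0005
grasp_force: 10.3
t 37.47 tcp [0.567  0.0417 0.1784] rot [1.7971e+02 9.0000e-02 8.7410e+01] F [-4.4 -1.6 20.8] M [-0.45  0.95  0.02] w 0.0005 g 10.3 q7 -17
time_s: 38.38
tool_pos: [0.4729, -0.0688, 0.2379]
tool_rot: [-180.0, 0.1, 87.1]
force: [-0.3, -0.6, 0.6]
grip_width: 0.0001
grasp_force: 0.0
top S (array([0.65031845, 0.04843403]), np.float64(3.598574580128921)) M [0.65119169 0.0462487 ]
scene S (array([0.6521541 , 0.04660973]), np.float64(5.580347178761527)) M [0.6526205 0.0456851]
```

The head doesn't move under 20 N, so the pin is fully home. The tubs are still nested and the robot is clear, so I'm handing in.

```bash
python3 -c "
from cell import env
print(env.sign_off())"
```

```text
the job is handed in; nothing more can be done
None
```

The tubs are nested with their lugs in line, and the pin is through all three lugs with its collar down on the top one. I handed the job in at about 38 s, with the robot clear and no sign-off verdict returned.

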